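# Put a tablet's parts away in its job tray

## Robot

A 7-joint arm with a two-finger parallel gripper is mounted at the origin on the work surface. World frame = base frame: x ahead of the robot, y to its left, z up, the work surface at z = 0. Lengths are in mm, angles in rad, forces in N, time in s.
With the tool pointing down it reaches from about 400 to 850 mm from the base axis. Payload 10.4 kg.
Tool frame: the origin (TCP) lies on the centre line of the jaws, within the pads' length; the fingertips stand 8 mm ahead of it and the grasp point (between the pads) lies 11 mm behind it; z points along the fingers, y is the line along which they close (so a half turn about z gives the same grasp; the last joint's range is limited). The gripper opens to 85 mm and grips with 20 to 120 N. Pads are 22 mm wide; open, the fingers measure 114 mm over their backs; the gripper's body (76 mm by 85 mm) begins 54 mm behind the grasp point. The pads swing forward as they close: fully open they stand 13 mm farther back than shut.
Start: joints at [1.089, 0.332, -0.065, 1.46, 0.022, 1.35, -0.088], TCP at [276.818, -560.377, 239.338] pointing down, gripper open.
Joint ranges: [-2.6, 2.6], [-0.5, 2.12], [-1.47, 1.34], [0.16, 2.42], [-1.27, 4.41], [0.06, 2.06], [-2.6, 2.6]. Speed limits (rad/s): [2.22, 2.22, 2.79, 2.79, 3.14, 3.14, 3.14].

## Interface

Orientations are given as a unit quaternion [w, x, y, z].
In Python, from station import arm gives the robot as it stands. The module is installed in compiled form; this text tells all that it offers.
- The arm moves only by the tool arm_command, never from a script. Its argument "steps" is a list of rows, each a list of 7 numbers: the shift along the world's x, y, z in a scale on which 1.0 is 0.75 m, then the turn, a rotation vector about the world's x, y, z in a scale on which 1.0 is 2 rad, then the opening, from 0 (shut) to 1 (fully open). A call has 1 to 12 rows; each row is the pose to reach, as a shift and turn from the pose commanded when the call began; what a row does not reach only later rows make up. A row lasts 1/10 s, in which the tool goes at most 50 mm and 8.59 degrees, less where a joint would pass 70% of its speed; a pose out of reach is approached as far as the arm can. A shift or turn number past 1, either way, is cut back to 1. A call with a gripper value outside its range is refused whole. The fingers move at their own pace and stop on an object; "force" is the grip in N (left out, the last holds). Time passes only in rows, so rows that repeat a pose let the fingers close. It gives the time, the measured TCP pose, the force, the opening and the grip force at its end, in the units of the state.
- arm.observe(): the state, without advancing time (a new reading comes with each control period).
- arm.read_camera(name): name is "scene" or "side" or "wrist"; returns a dict with "img" (384x512x3 uint8, red, green, blue), "range_z" (384x512 float32, mm along the optical axis (not along the pixel's ray), 0 where there is no reading), "mtx" (3x3 intrinsics, pixels), "k1" (the pictures are not rectified: a ray, as slopes to the right and down, at radius r is drawn at 1 + k1 r^2 times it, then the intrinsics apply), "xyz" and "attitude" of the camera in the world. Camera axes: x right, y down, z forward; pixel columns grow to the right and rows downward; lengths in mm; the calibration is good to about 2 mm. A picture is of the moment at which its call begins.
- arm.close_job(): hands the job in; it is judged then, once.
The state is a dict: "clock": time; "joint_pos": joint angles; "joint_vel": joint speeds; "joint_efforts": joint torques, N m; "tool_pos": TCP position; "orientation": TCP orientation; "contact_force": force on the tool from outside, world axes, zero at the start; "moment": the same for the moment, N m; "width": opening from 0.0 (shut) to 1.0 (fully open); "finger_force": force on a finger pad.
Only numpy, scipy, OpenCV 4.12 (cv2) and the standard library are available. Lean on these libraries where they do the work, as an engineer would, in place of code of your own. Each camera call takes 0.05 s, during which the arm holds its last target. There are 200 camera calls.

## Task

Put the parts of the dismantled tablet away in the job tray. First close the screw tub, where it stands, with the one lid that fits, pressed fully home, then put the closed tub upright in the round cut-out of the foam; lay the plain rectangular battery and the speaker flat in the cut-outs of their shapes (before or after the tub). Leave the L-shaped battery where it lies, and leave the two lids that do not fit on the bench outside the tray.

Things in the scene. Friction and masses are not known exactly. Their poses are not given: they have to be found in the camera images.
- tub: Open round white screw tub, small screws fixed on its floor: cylinder 60 mm across, 34 mm high, mouth 53 mm across, 85 to 170 g. The right lid's plug drops into the mouth and its flange rests on the rim, 8 mm proud (42 mm in all); it lies there by its weight, without a clip. Take the closed tub by its own sides: they stand out 1 mm past the flange. Origin: centre of its underside; z up.
- lid_a: Round white press-in lid, the smallest of three: ribbed flange 48 mm across, 8 mm thick, over a plug 9 mm deep, 39 mm across below the flange, tapering to 30 mm at its foot. Starts plug down on the bench: the flange spans heights 9 to 17 mm. Weighs 20 to 45 g. Origin: centre of the plug's underside; z up through the flange.
- lid_b: Round white press-in lid, the middle of three: ribbed flange 58 mm across, 8 mm thick, over a plug 9 mm deep, 49 mm across below the flange, tapering to 38 mm at its foot. Starts plug down on the bench: the flange spans heights 9 to 17 mm. Weighs 20 to 45 g. Origin: centre of the plug's underside; z up through the flange.
- lid_c: Round white press-in lid, the largest of three: ribbed flange 68 mm across, 8 mm thick, over a plug 9 mm deep, 59 mm across below the flange, tapering to 56 mm at its foot. Starts plug down on the bench: the flange spans heights 9 to 17 mm. Weighs 20 to 45 g. Origin: centre of the plug's underside; z up through the flange.
- pack: The tablet's battery: a plain rectangular black hard-cased pack 100 (its x) x 46 (its y) x 16 mm (z) with a grey panel on top, 75 to 155 g, lying flat. Origin: centre of its underside.
- pack_l: The look-alike battery, of another job: black hard case of the same 100 x 46 x 16 mm, but L-shaped, with a 44 x 27 mm foot on its +y side between x = -50 and -6 mm (73 mm wide there). Origin: centre of the underside of the 100 x 46 mm part.
- speaker: The tablet's speaker: a grey plastic box 52 (its x) x 36 (its y) x 18 mm (z) with a round black cone on top, 35 to 70 g, lying flat. Origin: centre of its underside.
- insert_pack: Black foam insert, 96 (its x) x 132 (its y) x 12 mm, fixed in the job tray, one of three in a row along x (order changes). In its middle a rectangular cut-out 62 (x) x 116 (y) mm, 6 mm deep, blue floor, for the rectangular battery, long side along y. Origin: centre of its underside, 2 mm above the bench; cut-out floor at z = 6 mm, foam top and tray rim at z = 12 mm in this frame.
- insert_speaker: Black foam insert, 96 (its x) x 132 (its y) x 12 mm, fixed in the job tray, one of three in a row along x (order changes). In its middle a shorter rectangular cut-out 52 (x) x 68 (y) mm, 6 mm deep, blue floor, for the speaker, long side along y. Origin: centre of its underside, 2 mm above the bench; cut-out floor at z = 6 mm, foam top and tray rim at z = 12 mm in this frame.
- insert_tub: Black foam insert, 96 (its x) x 132 (its y) x 12 mm, fixed in the job tray, one of three in a row along x (order changes). In its middle a round cut-out 76 mm across, 6 mm deep, blue floor, for the screw tub. Origin: centre of its underside, 2 mm above the bench; cut-out floor at z = 6 mm, foam top and tray rim at z = 12 mm in this frame.
Mind the look-alikes: they are no part of the job. What is shaped like the speaker but blue or red is not meant.

How it is judged:
By the outcome, as a careful person would: the job done as asked, in the order asked, and still so for the second after the job is handed in, with the robot touching nothing.
It also fails if it takes over 96 s, if anything falls off the work surface, if the arm or the gripper's body presses on something with over 40 N, if the wrist force passes 120 N, or if a joint passes its speed limit or range.

## Working session

There is one attempt and no reset: what is moved stays moved. The work goes in short steps, Python scripts to look and compute and a tool call to move; the robot and the scene stay as the last step left them, time stands still between calls to the robot, and variables do not carry over. Pictures are saved under pics/ and viewed, at most 14 in all, crops included, and the job is handed in when it is done.

Besides the shell and the picture viewer there is one more tool, called after "Call:" as a command line: name --pt "numbers of a row" for each row, then --argument value for the rest. arm_command: Moves the arm, as the interface text tells. Its arguments: {"type":"object","properties":{"steps":{"type":"array"},"force":{"type":"number"}},"required":["steps"]}

```bash
mkdir -p pics
cat > h.py <<'E'
import numpy as np, cv2
from station import arm
from scipy.spatial.transform import Rotation as R
def rot(a):
    a=np.array(a,float)
    return a if a.shape==(3,3) else R.from_quat(np.roll(a,-1)).as_matrix()
def cloud(c):
    K=c["mtx"];v,u=np.mgrid[0:384,0:512]
    xd=(u-K[0][2])/K[0][0];yd=(v-K[1][2])/K[1][1];x,y=xd.copy(),yd.copy()
    for _ in range(8):
        s=1+c["k1"]*(x*x+y*y);x=xd/s;y=yd/s
    z=c["range_z"];P=np.stack([x*z,y*z,z],-1)@rot(c["attitude"]).T+np.array(c["xyz"])
    P[z==0]=np.nan
    return P
E
python3 - <<'E'
from h import *
s=arm.observe();print({k:np.round(v,3) for k,v in s.items()})
for n in("scene","side"):
    c=arm.read_camera(n);cv2.imwrite(f"pics/{n}0.png",c["img"][:,:,::-1]);np.savez(f"{n}0.npz",P=cloud(c),img=c["img"])
    print(n,c["mtx"],c["k1"],c["xyz"],c["attitude"])
E
```

```text
{'clock': np.float64(0.0), 'joint_pos': array([ 1.089,  0.333, -0.065,  1.461,  0.022,  1.35 , -0.089]), 'joint_vel': array([-0.001, -0.   , -0.   , -0.001,  0.001, -0.   ,  0.001]), 'joint_efforts': array([-0.0000e+00, -6.2545e+01,  4.9000e-02, -3.9160e+01,  1.6000e-02,
        1.0000e-02, -0.0000e+00]), 'tool_pos': array([ 276.644, -560.042,  238.52 ]), 'orientation': array([-0.001,  0.974,  0.227, -0.   ]), 'contact_force': array([-0.19 , -0.853, -0.078]), 'moment': array([-0.041,  0.014,  0.029]), 'finger_force': np.float64(0.0), 'width': np.float64(0.999)}
scene [[445.96946189   0.         254.78552782]
 [  0.         445.96946189 187.75678569]
 [  0.           0.           1.        ]] -0.04611076781660059 [ 925.42492087 -829.36547811  893.49645397] [-0.38731574  0.89568442  0.19575743 -0.09703081]
side [[481.27081011   0.         245.39623243]
 [  0.         481.27081011 196.3860484 ]
 [  0.           0.           1.        ]] 0.05814062805406906 [ 88.33220339 623.64147732 933.98843806] [ 0.10727585 -0.2812443   0.89586473 -0.32683317]
```

View pics/scene0.png

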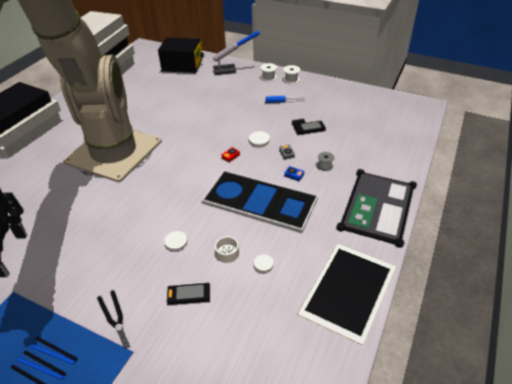

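View pics/side0.png

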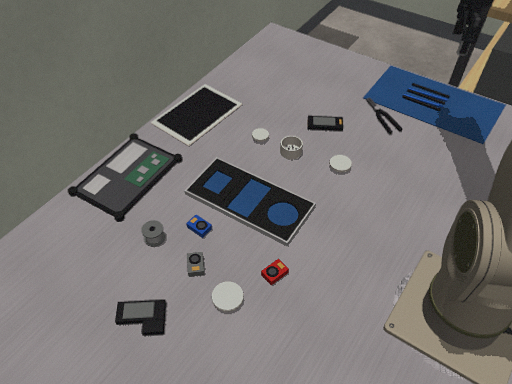

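The scene picture shows the tub at (227,249), lids at (176,241), (263,263) and (259,139), and the rectangular battery at (188,293). The L battery is at (309,126), the grey speaker at (287,151) and the tray at (260,200), with the round cut-out at its left end.

Run:
```python
from h import *
import scipy.ndimage as nd
for n in("scene0","side0"):
    d=np.load(n+".npz");P=d["P"];im=d["img"]
    z=P[...,2]; ok=(P[...,0]>250)&(P[...,0]<1000)&(abs(P[...,1])<560)
    b=ok&(abs(z)<5);print(n,"bench z",np.nanmedian(z[b]))
    L,k=nd.label(ok&(z>6)&(z<80))
    for i in range(1,k+1):
        m=L==i
        if m.sum()<60: continue
        zt=np.percentile(z[m],90); t=m&(z>zt-4); q=P[t][:,:2].astype(np.float32)
        r=cv2.minAreaRect(q)
        print("px",nd.center_of_mass(m)[::-1],"n",m.sum(),"ztop",round(zt,1),"rect",np.round(r[0],1),np.round(r[1],1),round(r[2],1),"rgb",np.median(im[t],0))
    blue=ok&(im[...,2]>110)&(im[...,0]<70)&(abs(z)<30)
    L,k=nd.label(blue)
    for i in range(1,k+1):
        m=L==i
        if m.sum()<60: continue
        r=cv2.minAreaRect(P[m][:,:2].astype(np.float32)); print("blue",np.round(nd.center_of_mass(m)[::-1]),m.sum(),"z",np.median(z[m]),np.round(r[0],1),np.round(r[1],1),round(r[2],1))
```

```text
scene0 bench z 0.7100273958708385
px (np.float64(278.81714285714287), np.float64(98.12571428571428)) n 175 ztop 26.6 rect [380.5 486.6] [98.9 27.3] 25.0 rgb [ 73.5 114.  204. ]
px (np.float64(307.4175531914894), np.float64(125.70744680851064)) n 376 ztop 20.0 rect [536.8 378.1] [99.6 78.2] 38.0 rgb [73.  73.5 71.5]
px (np.float64(258.6413502109705), np.float64(137.7594936708861)) n 237 ztop 20.4 rect [414.6 238.3] [62.7 71.5] 24.0 rgb [239. 239. 231.]
px (np.float64(286.4047619047619), np.float64(151.04761904761904)) n 168 ztop 21.8 rect [522.9 213.6] [36.1 53.3] 41.2 rgb [96.  95.  87.5]
px (np.float64(229.78823529411764), np.float64(153.61176470588236)) n 170 ztop 21.5 rect [366.7 129.4] [53.6 37.2] 76.0 rgb [185.  52.  38.]
px (np.float64(325.18224299065423), np.float64(159.16822429906543)) n 214 ztop 38.9 rect [653.  209.1] [45.5 50.3] 19.2 rgb [120.  120.5 117. ]
px (np.float64(293.6224489795918), np.float64(172.66326530612244)) n 196 ztop 21.6 rect [582.5 124.1] [37.  51.3] 85.8 rgb [ 61.5  76.  154.5]
px (np.float64(377.7357012274745), np.float64(207.16322799686603)) n 3829 zt
[... 3609 characters left out ...]
227.3289124668435), np.float64(295.90583554376656)) n 754 ztop 19.6 rect [414.  239.7] [67.2 65.9] 75.5 rgb [184. 186. 178.]
px (np.float64(142.96148255813952), np.float64(314.38154069767444)) n 1376 ztop 18.1 rect [534.  379.5] [100.2  75.8] 38.0 rgb [38. 38. 38.]
blue [383. 102.] 77 z 4.260695237538016 [ 419.3 -549.7] [20.1 73. ] 86.0
blue [409. 113.] 100 z 3.8086547104074384 [ 333.4 -550.2] [19.5 90.1] 89.3
blue [217. 182.] 292 z 8.936381414622304 [632.7 -12. ] [47.  65.4] 3.4
blue [248. 198.] 699 z 8.797936042187189 [535.3 -15.1] [ 59.1 113.7] 1.9
blue [282. 213.] 463 z 8.77271384883602 [438.4 -19.8] [71.  69.1] 30.4
blue [198. 224.] 125 z 18.23256333123311 [582.3 126.2] [34.9 50.6] 87.0
```

The rows are not in the units I measure in: shifts go in shares of 0.75 m and turns go in shares of 2 rad. I convert before sending: 0.22 m / 0.75 = 0.2933, 0.133 m / 0.75 = 0.1773.

Call:
arm_command --pt "0.0293 0.0493 -0.0267 0 0 0 0.7" --pt "0.0587 0.0973 -0.0667 0 0 0 0.7" --pt "0.088 0.1467 -0.12 0 0 0 0.7" --pt "0.1187 0.196 -0.16 0 0 0 0.7" --pt "0.148 0.244 -0.2 0 0 0 0.7" --pt "0.1773 0.2933 -0.24 0 0 0 0.7" --pt "0.1773 0.2933 -0.2867 0 0 0 0.7" --pt "0.1773 0.2933 -0.292 0 0 0 0.7" --pt "0.1773 0.2933 -0.292 0 0 0 0.7" --pt "0.1773 0.2933 -0.292 0 0 0 0.7" --force 40

```text
clock: 1.1
tool_pos: [409.9, -342.4, 22.0]
orientation: [0.001, 0.974, 0.226, 0.0]
contact_force: [-0.1, -0.3, 0.8]
width: 0.702
finger_force: 0.0
```

In the tool's units: -0.012 m / 0.75 = -0.016, -0.01 m / 0.75 = -0.0133.

Call:
arm_command --pt "0 0 -0.008 0 0 0 0.7" --pt "0 0 -0.0133 0 0 0 0.7" --pt "0 0 -0.016 0 0 0 0.7" --pt "0 0 -0.016 0 0 0 0.7" --pt "0 0 -0.016 0 0 0 0.7"

```text
clock: 1.6
tool_pos: [409.8, -340.4, 8.4]
orientation: [0.0, 0.974, 0.227, 0.0]
contact_force: [0.6, 0.3, -0.2]
width: 0.7
finger_force: 0.0
```

Run:
```python
from h import *
s=arm.observe();print(s["tool_pos"],s["contact_force"])
c=arm.read_camera("wrist");cv2.imwrite("pics/w1.png",c["img"][:,:,::-1]);P=cloud(c);np.savez("w1.npz",P=P,img=c["img"])
print(c["xyz"],c["attitude"])
d=P-np.array(s["tool_pos"]); 
q=R.from_quat(np.roll(s["orientation"],-1)).inv().apply(d.reshape(-1,3))
m=(abs(q[:,1])<60)&(abs(q[:,0])<16)&(q[:,2]>-60)&(q[:,2]<7)
a=q[m]
for lo in range(-60,8,4):
    k=(a[:,2]>=lo)&(a[:,2]<lo+4)
    for sgn in(-1,1):
        kk=k&(np.sign(a[:,1])==sgn)
        if kk.sum()>5: print(lo,sgn,kk.sum(),np.percentile(a[kk][:,1],[2,98]).round(1),np.percentile(a[kk][:,0],[2,98]).round(1))
```

```text
[ 409.82405025 -340.44133553    8.41909698] [ 0.61823036  0.27725573 -0.24730923]
[ 467.92049217 -312.58463769  142.02766608] [ 0.1119453   0.84197062 -0.52327786 -0.06880408]
-60 -1 828 [-59.4 -22.9] [-12.7  15.6]
-60 1 782 [24.4 59.7] [-12.8  15.7]
-56 -1 1455 [-59.4 -33.6] [-12.1  11.3]
-56 1 1401 [35.7 59.6] [-12.1  11.3]
-52 -1 2353 [-58.6 -29. ] [-11.   11.9]
-52 1 2246 [30.7 58.8] [-11.1  11.9]
-48 -1 780 [-59.1 -28.3] [-8.5 12.4]
-48 1 718 [30.2 58.1] [-11.5  12.5]
-44 -1 507 [-56.4 -30.2] [ 5.2 12.6]
-44 1 505 [31.9 56.9] [ 5.3 12.5]
-40 -1 176 [-50.4 -30.6] [ 4.8 12.2]
-40 1 186 [32.3 52.9] [ 4.8 12.3]
-36 -1 316 [-36.6 -28.9] [-1.7 10.7]
-36 1 327 [30.5 37.5] [-1.7 10.6]
-32 -1 241 [-35.3 -28.8] [-7.5 10.3]
-32 1 252 [30.5 37.1] [-9.1 10.3]
-28 -1 248 [-41.9 -28.8] [-11.3  10.2]
-28 1 256 [30.4 43.3] [-11.2  10.1]
-24 -1 286 [-42.2 -28.7] [-11.1  10. ]
-24 1 262 [30.4 44.1] [-10.6   9.9]
-20 -1 245 [-41.8 -28.6] [-11.4  10. ]
-20 1 239 [30.4 43.9] [-11.2  10. ]
-16 -1 220 [-42.2 -28.6] [-11.2  10. ]
-16 1 211 [30.5 44.1] [-11.1  10.1]
-12 -1 209 [-42.3 -28.6] [-11.5   9.9]
-12 1 208 [30.5 43.9] [-11.4   9.9]
-8 -1 196 [-41.7 -28.6] [-10.7  10. ]
-8 1 182 [30.7 43.3] [-11.3   9.9]
-4 -1 140 [-40.7 -28.6] [-11.2  10. ]
-4 1 149 [30.7 41.5] [-11.1  10. ]
0 -1 70 [-29.4 -28.5] [-10.4   8.9]
0 1 67 [30.8 32. ] [-10.7   8.9]
```

View pics/w1.png

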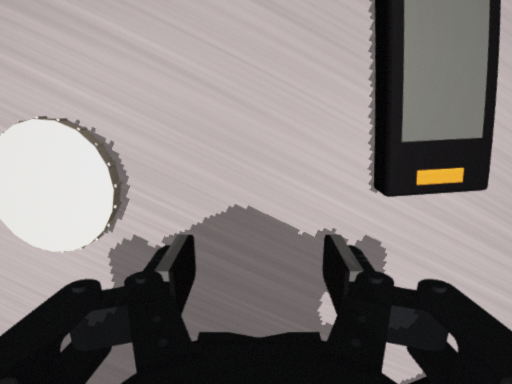

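The wrist picture shows the fingers 59 mm apart (tips about rows 240–330), with the lid at (55,185) and the battery's end at (435,180).

```bash
cat >> h.py <<'E'
def look(pic=None,n="wrist"):
    s=arm.observe();c=arm.read_camera(n);P=cloud(c)
    if pic: cv2.imwrite(f"pics/{pic}.png",c["img"][:,:,::-1])
    return s,c["img"],P
def circ(p):
    A=np.c_[2*p,np.ones(len(p))];x=np.linalg.lstsq(A,(p**2).sum(1),rcond=None)[0]
    return x[:2],np.sqrt(x[2]+x[:2]@x[:2])
E
python3 - <<'E'
from h import *
d=np.load("w1.npz");P=d["P"];im=d["img"].astype(int)
tp=np.array([409.82,-340.44,8.42]);q=R.from_quat([.974,.227,0,0]).inv().apply((P-tp).reshape(-1,3))
for lo in np.arange(-6,9,1.):
    k=(q[:,2]>=lo)&(q[:,2]<lo+1)&(abs(q[:,0])<12);print(lo,(k&(abs(q[:,1]+29)<2)).sum(),(k&(abs(q[:,1]-31)<2)).sum())
m=(im.min(2)>215)&(P[...,2]>13)&(P[...,2]<24);m=m.astype(np.uint8)
cs,_=cv2.findContours(m,0,1);k=max(cs,key=cv2.contourArea)[:,0];k=k[k[:,0]>8];p=P[k[:,1],k[:,0]]
print(circ(p[:,:2]),np.median(p[:,2]), "bench",np.median(P[150:200,200:300,2]))
E
```

```text
-6.0 26 32
-5.0 35 25
-4.0 18 26
-3.0 30 25
-2.0 29 29
-1.0 24 26
0.0 24 17
1.0 15 19
2.0 20 18
3.0 10 12
4.0 2 1
5.0 0 1
6.0 0 0
7.0 2 3
8.0 55 76
(array([ 400.38797025, -247.46900391]), np.float64(28.141608168943545)) 15.730660708227099 bench nan
```

In the tool's units: 0.094 m / 0.75 = 0.1253, 0.052 m / 0.75 = 0.0693.

Call:
arm_command --pt "0 0 0.0533 0 0 0 0.95" --pt "-0.0067 0.0627 0.0693 0 0 0 0.95" --pt "-0.0127 0.1253 0.0693 0 0 0 0.95" --pt "-0.0127 0.1253 0.0693 0 0 0 0.95" --pt "-0.0127 0.1253 0.0693 0 0 0 0.95"

```text
clock: 2.15
tool_pos: [400.6, -245.8, 60.8]
orientation: [0.0, 0.974, 0.228, 0.0]
contact_force: [-0.4, -0.2, 0.0]
width: 0.95
finger_force: 0.0
```

Run:
```python
from h import *
s,im,P=look("w2");im=im.astype(int)
tp=np.array(s["tool_pos"]);print(tp,s["width"])
m=((im.min(2)>205)&(P[...,2]>12)&(P[...,2]<24)).astype(np.uint8)
cs,_=cv2.findContours(m,0,1);k=max(cs,key=cv2.contourArea)[:,0];p=P[k[:,1],k[:,0]]
print(circ(p[:,:2]),np.median(p[:,2]),len(k),k.min(0),k.max(0))
q=R.from_quat(np.roll(s["orientation"],-1)).inv().apply((P-tp).reshape(-1,3))
f=q[(q[:,2]>-25)&(q[:,2]<-8)&(abs(q[:,0])<9)&(abs(q[:,1])<60)]
print(np.percentile(f[f[:,1]<0][:,1],98),np.percentile(f[f[:,1]>0][:,1],2))
```

```text
[ 400.56741824 -245.75976688   60.799916  ] 0.9503911951088914
(array([ 412.44104796, -245.26778614]), np.float64(17.417131955017876)) 15.977798818398412 197 [222 176] [306 218]
-39.22777262744838 41.072243946670746
```

In the tool's units: -0.0468 m / 0.75 = -0.0624, -0.04 m / 0.75 = -0.0533.

Call:
arm_command --pt "0 0 -0.0533 0 0 0 0.95" --pt "0 0 -0.0624 0 0 0 0.95" --pt "0 0 -0.0624 0 0 0 0.6" --pt "0 0 -0.0624 0 0 0 0.5" --pt "0 0 -0.0624 0 0 0 0.5" --pt "0 0 -0.0624 0 0 0 0.5" --pt "0 0 -0.0624 0 0 0 0.5" --pt "0 0 -0.0624 0 0 0 0.5" --pt "0 0 -0.0624 0 0 0 0.5" --force 30

```text
clock: 3.1
tool_pos: [401.0, -246.9, 14.4]
orientation: [0.001, 0.974, 0.227, 0.001]
contact_force: [-0.1, -0.7, 7.2]
width: 0.648
finger_force: 32.3
```

In the tool's units: 0.1 m / 0.75 = 0.1333, 0.08 m / 0.75 = 0.1067.

Call:
arm_command --pt "0 0 0.04 0 0 0 0.5" --pt "0 0 0.1067 0 0 0 0.5" --pt "0 0 0.1333 0 0 0 0.5" --pt "0 0 0.1333 0 0 0 0.5"

```text
clock: 3.5
tool_pos: [402.1, -247.4, 117.0]
orientation: [0.002, 0.974, 0.227, 0.002]
contact_force: [-0.2, -0.0, -0.7]
width: 0.646
finger_force: 32.1
```

Run:
```python
from h import *
s,im,P=look("w3");print(s["tool_pos"],s["width"],s["contact_force"])
i=im.astype(int);q=R.from_quat(np.roll(s["orientation"],-1)).inv().apply((P-np.array(s["tool_pos"])).reshape(-1,3)).reshape(P.shape)
m=((i.min(2)>150)&(P[...,2]>80)&(P[...,2]<135)).astype(np.uint8)
a=q[m>0];print(len(a),np.percentile(a,[1,50,99],axis=0).round(1))
s2,im2,P2=look("side3","side")
m=(im2.min(2)>120)&(P2[...,2]>80)&(P2[...,2]<140)&(np.hypot(P2[...,0]-401,P2[...,1]+246)<60)
print(m.sum(),np.percentile(P2[m],[1,50,99],axis=0).round(1) if m.sum() else 0)
```

```text
[ 402.1226766  -247.35718759  116.99565278] 0.6461906378415063 [-0.21681074 -0.03249475 -0.70110047]
2143 [[  7.6 -19.4  -2.7]
 [ 20.7   8.3  -1.4]
 [ 27.8  27.    0.1]]
58 [[ 378.7 -263.6  113.1]
 [ 422.7 -242.3  117.7]
 [ 431.9 -220.9  121.7]]
```

View pics/w3.png

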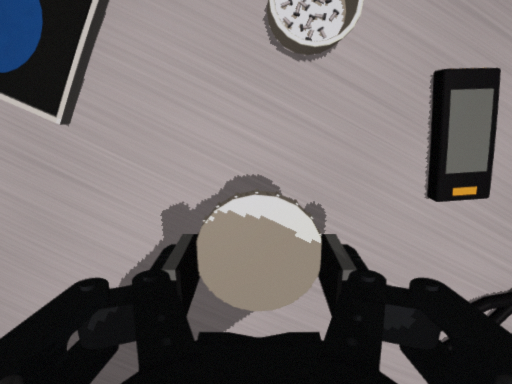

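The lid is held level between the pads, at (258,255) in the picture, and the tub is at (315,15). I'll move closer to measure the tub.

In the tool's units: 0.068 m / 0.75 = 0.0907, 0.04 m / 0.75 = 0.0533.

Call:
arm_command --pt "0.0533 0 0.0267 0 0 0 0.5" --pt "0.0907 -0.0067 0.04 0 0 0 0.5" --pt "0.0907 -0.0067 0.04 0 0 0 0.5" --pt "0.0907 -0.0067 0.04 0 0 0 0.5"

```text
clock: 4.0
tool_pos: [467.8, -250.8, 141.9]
orientation: [-0.001, 0.974, 0.228, -0.001]
contact_force: [-0.8, -0.1, -0.9]
width: 0.649
finger_force: 32.1
```

Run:
```python
from h import *
s,im,P=look("w4");print(s["tool_pos"],s["width"],s["contact_force"])
T=R.from_quat(np.roll(s["orientation"],-1));q=T.inv().apply((P-np.array(s["tool_pos"])).reshape(-1,3)).reshape(P.shape)
m=(abs(P[...,2]-33.5)<5)&(np.hypot(P[...,0]-537.6,P[...,1]+220.2)<45)
print(m.sum(),np.median(P[m][:,2]))
p=P[m][:,:2]; r=cv2.minEnclosingCircle(p.astype(np.float32));print("tub rim",r)
h=cv2.convexHull(p.astype(np.float32))[:,0];print(circ(h))
m=(im.astype(int).min(2)>100)&(P[...,2]>120)&(np.hypot(q[...,0],q[...,1])<31)
a=q[m];A=np.c_[a[:,:2],np.ones(len(a))];print("lid plane",np.linalg.lstsq(A,a[:,2],rcond=None)[0],len(a),a[:,0].min(),a[:,0].max(),a[:,1].min(),a[:,1].max())
f=a[a[:,0]>8];h=cv2.convexHull(f[:,:2].astype(np.float32))[:,0];h=h[h[:,0]>10];print("lid circle",circ(h))
```

```text
[ 467.80599161 -250.84704068  141.8842672 ] 0.6487195215502253 [-0.81824165 -0.12734337 -0.8780232 ]
1284 32.713173910547184
tub rim ((537.1660766601562, -222.02651977539062), 30.252410888671875)
(array([ 537.36487149, -222.12559339]), np.float64(29.70351625704505))
lid plane [ 6.70723642e-04  3.80206252e-03 -1.47497121e+00] 11627 -29.8510178698782 29.381961449230154 -29.99150910908825 28.69367320821636
lid circle (array([-0.11509927,  0.83675716]), np.float64(29.51669063369377))
```

In the tool's units: -0.101 m / 0.75 = -0.1347, -0.082 m / 0.75 = -0.1093.

Call:
arm_command --pt "0.0467 0.02 -0.0267 0 0 0 0.5" --pt "0.0921 0.0393 -0.0667 0 0 0 0.5" --pt "0.0921 0.0393 -0.1067 0 0 0 0.5" --pt "0.0921 0.0393 -0.1093 0 0 0 0.5" --pt "0.0921 0.0393 -0.116 0 0 0 0.5" --pt "0.0921 0.0393 -0.1227 0 0 0 0.5" --pt "0.0921 0.0393 -0.128 0 0 0 0.5" --pt "0.0921 0.0393 -0.1307 0 0 0 0.5" --pt "0.0921 0.0393 -0.1333 0 0 0 0.5" --pt "0.0921 0.0393 -0.1347 0 0 0 0.5" --pt "0.0921 0.0393 -0.1347 0 0 0 0.5"

```text
clock: 5.15
tool_pos: [537.4, -221.9, 42.6]
orientation: [0.0, 0.974, 0.227, 0.0]
contact_force: [0.8, 0.8, -0.8]
width: 0.647
finger_force: 32.1
```

In the tool's units: -0.002 m / 0.75 = -0.0027, -0.001 m / 0.75 = -0.0013.

Call:
arm_command --pt "0 0 0 0 0 0 0.5" --pt "0 0 -0.0013 0 0 0 0.5" --pt "0 0 -0.0027 0 0 0 0.5" --pt "0 0 -0.0027 0 0 0 0.5" --pt "0 0 -0.0027 0 0 0 0.5"

```text
clock: 5.65
tool_pos: [537.4, -221.9, 40.5]
orientation: [0.0, 0.974, 0.227, -0.0]
contact_force: [0.2, 0.6, 0.2]
width: 0.646
finger_force: 32.1
```

Call:
arm_command --pt "0 0 -0.0013 0 0 0 0.5" --pt "0 0 -0.002 0 0 0 0.5" --pt "0 0 -0.002 0 0 0 0.5" --pt "0 0 -0.002 0 0 0 0.5"

```text
clock: 6.05
tool_pos: [537.5, -221.9, 39.5]
orientation: [0.0, 0.974, 0.227, 0.0]
contact_force: [-1.8, 1.2, 5.0]
width: 0.649
finger_force: 32.7
```

In the tool's units: 0.1 m / 0.75 = 0.1333, 0.09 m / 0.75 = 0.12.

Call:
arm_command --pt "0 0 0 0 0 0 0.75" --pt "0 0 0 0 0 0 0.85" --pt "0 0 0 0 0 0 0.9" --pt "0 0 0.0267 0 0 0 0.9" --pt "0 0 0.08 0 0 0 0.5" --pt "0 0 0.12 0 0 0 0" --pt "-0.0533 -0.0267 0.1333 0 0 0 0" --pt "-0.0907 -0.0467 0.1333 0 0 0 0" --pt "-0.0907 -0.0467 0.1333 0 0 0 0"

```text
clock: 6.95
tool_pos: [465.9, -260.2, 139.4]
orientation: [0.001, 0.974, 0.225, -0.001]
contact_force: [-0.3, 0.5, 0.2]
width: 0.042
finger_force: 0.0
```

```bash
cat > lid.py <<'E'
from h import *
import sys
s,im,P=look(sys.argv[1]);print(s["tool_pos"],s["width"],s["contact_force"])
m=(P[...,2]>37)&(P[...,2]<55)&(np.hypot(P[...,0]-537.6,P[...,1]+222)<40)
a=P[m];A=np.c_[a[:,:2]-a[:,:2].mean(0),np.ones(len(a))];print("lid plane",np.linalg.lstsq(A,a[:,2],rcond=None)[0],len(a))
h=cv2.convexHull(a[:,:2].astype(np.float32))[:,0];print("lid",circ(h),"bench",np.nanmedian(P[20:60,20:200,2]))
E
python3 lid.py w5
```

```text
[ 465.89296192 -260.18613118  139.37776306] 0.04224309128327114 [-0.26006769  0.45009532  0.18785739]
lid plane [ 7.53220266e-05 -1.69771595e-03  4.09516486e+01] 5702
lid (array([ 537.78650173, -223.04274479]), np.float64(29.378230134858626)) bench -0.4691736576758103
```

View pics/w5.png

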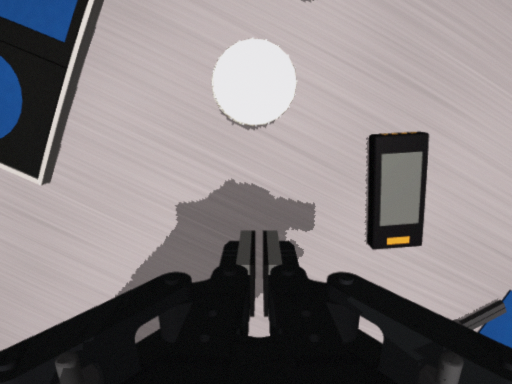

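The lid sits level on the tub at (254,82), with its top at about 42 mm. I'll give it a light press with the shut fingers to be sure.

In the tool's units: -0.089 m / 0.75 = -0.1187, 0.068 m / 0.75 = 0.0907.

Call:
arm_command --pt "0.0453 0.024 -0.0267 0 0 0 0" --pt "0.0907 0.0467 -0.0667 0 0 0 0" --pt "0.0907 0.0467 -0.1 0 0 0 0" --pt "0.0907 0.0467 -0.1093 0 0 0 0" --pt "0.0907 0.0467 -0.1133 0 0 0 0" --pt "0.0907 0.0467 -0.116 0 0 0 0" --pt "0.0907 0.0467 -0.1187 0 0 0 0" --pt "0.0907 0.0467 -0.1187 0 0 0 0"

```text
clock: 7.8
tool_pos: [537.6, -222.4, 50.9]
orientation: [0.001, 0.974, 0.227, 0.001]
contact_force: [-0.7, -0.4, -0.2]
width: -0.002
finger_force: 0.0
```

In the tool's units: -0.003 m / 0.75 = -0.004, -0.002 m / 0.75 = -0.0027.

Call:
arm_command --pt "0 0 -0.0013 0 0 0 0" --pt "0 0 -0.0027 0 0 0 0" --pt "0 0 -0.004 0 0 0 0" --pt "0 0 -0.004 0 0 0 0"

```text
clock: 8.2
tool_pos: [537.9, -222.4, 50.0]
orientation: [0.001, 0.974, 0.227, 0.0]
contact_force: [-11.1, 2.9, 26.3]
width: 0.002
finger_force: 12.9
```

In the tool's units: -0.181 m / 0.75 = -0.2413, 0.09 m / 0.75 = 0.12, 0.075 rad / 2 = 0.0375.

Call:
arm_command --pt "0 0 0.0533 0 0 0 0" --pt "-0.0267 -0.04 0.0933 0 0 0.015 0.85" --pt "-0.0533 -0.1 0.12 0 0 0.0375 0.85" --pt "-0.08 -0.16 0.12 0 0 0.0375 0.85" --pt "-0.1 -0.2133 0.12 0 0 0.0375 0.85" --pt "-0.1107 -0.2413 0.12 0 0 0.0375 0.85" --pt "-0.1107 -0.2413 0.12 0 0 0.0375 0.85" --pt "-0.1107 -0.2413 0.12 0 0 0.0375 0.85"

```text
clock: 9.0
tool_pos: [454.4, -402.9, 137.2]
orientation: [0.0, 0.965, 0.263, 0.0]
contact_force: [0.5, 0.4, 0.8]
width: 0.851
finger_force: 0.0
```

```bash
python3 lid.py w6
python3 - <<'E'
from h import *
s,im,P=look("w7");s=arm.observe()
T=R.from_quat(np.roll(s["orientation"],-1)).as_matrix();print(s["tool_pos"],"tool y ang",np.degrees(np.arctan2(T[1,1],T[0,1])))
m=(P[...,2]>11)&(P[...,2]<22)&(np.hypot(P[...,0]-514,P[...,1]+367)<62)
r=cv2.minAreaRect(P[m][:,:2].astype(np.float32));print(m.sum(),np.median(P[m][:,2]),r)
E
```

```text
[ 454.41195237 -402.90745059  137.23227986] 0.8506610867436579 [0.53677368 0.39401191 0.77068534]
lid plane [ 0.14765997  0.13138574 39.87754447] 159
lid (array([ 524.40014042, -230.62219828]), np.float64(15.939115521994848)) bench -1.1847527360361028
[ 455.34330577 -401.49747013  137.23507449] tool y ang -59.30797736083393
7809 15.065834332505517 ((513.4008178710938, -370.2973327636719), (99.93235778808594, 46.40157699584961), 29.919740676879883)
```

In the tool's units: -0.124 m / 0.75 = -0.1653, 0.0328 m / 0.75 = 0.0437, -0.012 rad / 2 = -0.006.

Call:
arm_command --pt "0.04 0.0227 -0.04 0 0 -0.006 0.85" --pt "0.0777 0.0437 -0.08 0 0 -0.006 0.85" --pt "0.0777 0.0437 -0.1333 0 0 -0.006 0.85" --pt "0.0777 0.0437 -0.16 0 0 -0.006 0.85" --pt "0.0777 0.0437 -0.1653 0 0 -0.006 0.85" --pt "0.0777 0.0437 -0.1653 0 0 -0.006 0.5" --pt "0.0777 0.0437 -0.1653 0 0 -0.006 0.35" --pt "0.0777 0.0437 -0.1653 0 0 -0.006 0.35" --pt "0.0777 0.0437 -0.1653 0 0 -0.006 0.35" --pt "0.0777 0.0437 -0.1653 0 0 -0.006 0.35" --pt "0.0777 0.0437 -0.1653 0 0 -0.006 0.35" --pt "0.0777 0.0437 -0.1653 0 0 -0.006 0.35" --force 40

```text
clock: 10.3
tool_pos: [513.8, -370.7, 15.1]
orientation: [0.001, 0.966, 0.258, 0.001]
contact_force: [0.2, 1.4, 7.2]
width: 0.524
finger_force: 41.9
```

In the tool's units: 0.357 m / 0.75 = 0.476, 0.105 m / 0.75 = 0.14, 1.08 rad / 2 = 0.54.

Call:
arm_command --pt "0 0 0.0533 0 0 0 0.35" --pt "0 0.0133 0.1067 0 0 0.05 0.35" --pt "0.0027 0.06 0.14 0 0 0.12 0.35" --pt "0.0053 0.12 0.14 0 0 0.19 0.35" --pt "0.0093 0.18 0.14 0 0 0.26 0.35" --pt "0.0133 0.24 0.14 0 0 0.33 0.35" --pt "0.0173 0.3 0.14 0 0 0.4 0.35" --pt "0.0213 0.36 0.14 0 0 0.47 0.35" --pt "0.024 0.42 0.14 0 0 0.54 0.35" --pt "0.0273 0.476 0.14 0 0 0.54 0.35" --pt "0.0273 0.476 0.12 0 0 0.54 0.35" --pt "0.0273 0.476 0.12 0 0 0.54 0.35"

```text
clock: 11.5
tool_pos: [532.2, -12.5, 102.0]
orientation: [-0.001, 0.695, 0.719, -0.001]
contact_force: [-0.7, -0.2, -1.4]
width: 0.528
finger_force: 41.6
```

Run:
```python
from h import *
s,im,P=look("w8");s=arm.observe()
T=R.from_quat(np.roll(s["orientation"],-1)).as_matrix();print(s["tool_pos"],s["width"],"tool y ang",np.degrees(np.arctan2(T[1,1],T[0,1])))
q=(P-np.array(s["tool_pos"]))@T
m=(abs(q[...,2])<12)&(abs(q[...,1])<21)&(q[...,0]<60)
a=q[m];print(len(a),a.max(0));A=np.c_[a[:,:2],np.ones(len(a))];print(np.linalg.lstsq(A,a[:,2],rcond=None)[0])
```

```text
[532.61240677 -13.89048773 102.62900373] 0.523462681756243 tool y ang 1.7504824907979188
18083 [51.78580106 20.99989753 11.94002508]
[0.00929596 0.00422133 0.50459159]
```

View pics/w8.png

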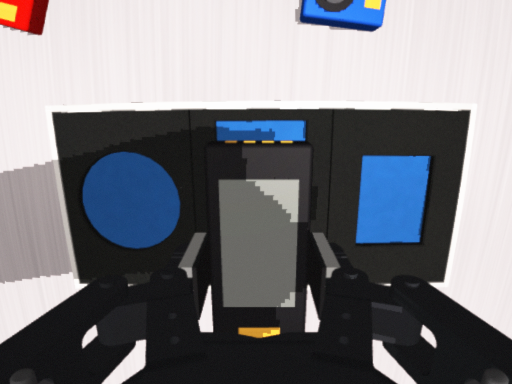

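The battery hangs level over its cut-out (216–305, 120), with the round cut-out at (131,200) and the speaker's at (393,200). I'll measure the cut-outs from this view.

Run:
```python
from h import *
import scipy.ndimage as nd
s,im,P=look();s=arm.observe();print(s["tool_pos"],s["joint_pos"].round(2) if hasattr(s["joint_pos"],"round") else s["joint_pos"])
i=im.astype(int);m=(i[...,2]>100)&(i[...,0]<90)&(P[...,2]<12)&(P[...,2]>2)
L,k=nd.label(m)
for j in range(1,k+1):
    if (L==j).sum()>300:
        a=P[L==j];print((L==j).sum(),np.median(a[:,2]),cv2.minAreaRect(a[:,:2].astype(np.float32)),a[:,:2].min(0),a[:,:2].max(0))
```

```text
[533.01457145 -14.55478673 103.11016645] [ 0.47  0.32 -0.61  1.83  0.21  1.05 -0.19]
1864 7.265697156958382 ((530.8858642578125, 35.62926483154297), (62.32939529418945, 14.776642799377441), 1.8791784048080444) [499.6309149   27.45891652] [562.27287538  43.79836753]
7183 7.379971210600843 ((435.5071716308594, -19.263469696044922), (74.23089599609375, 73.66024780273438), 84.32865905761719) [398.61583568 -56.31933891] [472.45447806  18.17705489]
5713 7.371509933539869 ((630.0676879882812, -11.48238754272461), (52.72221374511719, 68.2455825805664), 2.257622003555298) [602.66432919 -46.19128444] [657.42435458  23.2913517 ]
```

In the tool's units: -0.079 m / 0.75 = -0.1053, -0.078 m / 0.75 = -0.104.

Call:
arm_command --pt "0 -0.0033 -0.04 0 0 0 0.35" --pt "0 -0.0033 -0.08 0 0 0 0.35" --pt "0 -0.0033 -0.096 0 0 0 0.35" --pt "0 -0.0033 -0.1013 0 0 0 0.35" --pt "0 -0.0033 -0.104 0 0 0 0.35" --pt "0 -0.0033 -0.1053 0 0 0 0.35" --pt "0 -0.0033 -0.1053 0 0 0 0.35"

```text
clock: 12.3
tool_pos: [533.9, -15.7, 25.0]
orientation: [0.001, 0.696, 0.718, 0.0]
contact_force: [0.3, 0.3, -0.9]
width: 0.524
finger_force: 41.6
```

In the tool's units: -0.002 m / 0.75 = -0.0027, -0.001 m / 0.75 = -0.0013.

Call:
arm_command --pt "-0.0013 0 -0.0013 0 0 0 0.35" --pt "-0.0013 0 -0.0027 0 0 0 0.35" --pt "-0.0013 0 -0.0027 0 0 0 0.35" --pt "-0.0013 0 -0.0027 0 0 0 0.35"

```text
clock: 12.7
tool_pos: [532.5, -15.6, 23.0]
orientation: [0.0, 0.696, 0.718, 0.0]
contact_force: [-4.5, -0.5, 8.9]
width: 0.523
finger_force: 42.7
```

In the tool's units: 0.178 m / 0.75 = 0.2373, 0.11 m / 0.75 = 0.1467, 0.7 rad / 2 = 0.35.

Call:
arm_command --pt "0 0 0 0 0 0 0.65" --pt "0 0 0 0 0 0 0.75" --pt "0 0 0.0133 0 0 0 0.75" --pt "0 0 0.0667 0 0 0 0.75" --pt "0.0067 0.04 0.12 0 0 0.07 0.75" --pt "0.016 0.0933 0.1467 0 0 0.14 0.75" --pt "0.0267 0.1467 0.1467 0 0 0.21 0.75" --pt "0.04 0.2 0.1467 0 0 0.28 0.75" --pt "0.048 0.2373 0.1467 0 0 0.35 0.75" --pt "0.048 0.2373 0.1467 0 0 0.35 0.75" --pt "0.048 0.2373 0.1467 0 0 0.35 0.75"

```text
clock: 13.8
tool_pos: [568.1, 163.0, 132.4]
orientation: [-0.0, 0.407, 0.913, 0.0]
contact_force: [-1.0, -0.0, -0.2]
width: 0.748
finger_force: 0.0
```

Run:
```python
from h import *
s,im,P=look("w9");s=arm.observe()
T=R.from_quat(np.roll(s["orientation"],-1)).as_matrix();print(s["tool_pos"],"tool y ang",np.degrees(np.arctan2(T[1,1],T[0,1])))
m=(P[...,2]>12)&(P[...,2]<24)&(np.hypot(P[...,0]-522,P[...,1]-214)<38)
r=cv2.minAreaRect(P[m][:,:2].astype(np.float32));print(m.sum(),np.median(P[m][:,2]),r)
s,im,P=look("scene9","scene")
m=(P[...,2]>19)&(P[...,2]<30)&(np.hypot(P[...,0]-534,P[...,1]+14)<75)
print(m.sum(),np.median(P[m][:,2]),cv2.minAreaRect(P[m][:,:2].astype(np.float32)))
```

```text
[568.2594703  161.75359056 132.24275037] tool y ang 41.791297132625544
3371 17.138986322507492 ((521.6575317382812, 213.09231567382812), (36.406455993652344, 51.600669860839844), 41.77913284301758)
445 24.979847730967776 ((546.5423583984375, -13.079185485839844), (128.3327178955078, 107.51844787597656), 70.97418212890625)
```

View pics/w9.png

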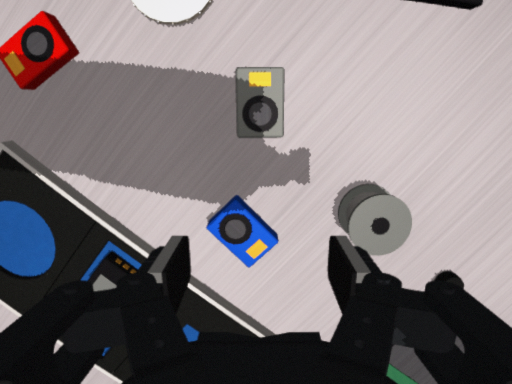

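The picture shows the grey speaker square to the tool at (260,102), with the blue one at (242,230). The measured size, 36 x 52 mm, matches.

In the tool's units: -0.119 m / 0.75 = -0.1587, 0.0511 m / 0.75 = 0.0681.

Call:
arm_command --pt "-0.032 0.0347 -0.0133 0 0 0 0.75" --pt "-0.0627 0.0681 -0.04 0 0 0 0.75" --pt "-0.0627 0.0681 -0.0933 0 0 0 0.75" --pt "-0.0627 0.0681 -0.1467 0 0 0 0.75" --pt "-0.0627 0.0681 -0.1587 0 0 0 0.75" --pt "-0.0627 0.0681 -0.1587 0 0 0 0.5" --pt "-0.0627 0.0681 -0.1587 0 0 0 0.25" --pt "-0.0627 0.0681 -0.1587 0 0 0 0.25" --pt "-0.0627 0.0681 -0.1587 0 0 0 0.25" --pt "-0.0627 0.0681 -0.1587 0 0 0 0.25" --pt "-0.0627 0.0681 -0.1587 0 0 0 0.25" --pt "-0.0627 0.0681 -0.1587 0 0 0 0.25" --force 30

```text
clock: 15.1
tool_pos: [522.6, 213.8, 15.0]
orientation: [0.001, 0.408, 0.913, 0.001]
contact_force: [-1.1, -1.4, 7.7]
width: 0.415
finger_force: 31.1
```

In the tool's units: -0.2245 m / 0.75 = -0.2993, 0.108 m / 0.75 = 0.144, -0.697 rad / 2 = -0.3485.

Call:
arm_command --pt "0 0 0.06 0 0 0 0.25" --pt "0.0067 -0.0133 0.12 0 0 -0.05 0.25" --pt "0.0293 -0.0667 0.12 0 0 -0.12 0.25" --pt "0.0533 -0.12 0.12 0 0 -0.19 0.25" --pt "0.08 -0.1733 0.12 0 0 -0.26 0.25" --pt "0.1067 -0.2267 0.12 0 0 -0.33 0.25" --pt "0.1333 -0.2733 0.12 0 0 -0.3485 0.25" --pt "0.144 -0.2993 0.12 0 0 -0.3485 0.25" --pt "0.144 -0.2993 0.0933 0 0 -0.3485 0.25" --pt "0.144 -0.2993 0.0933 0 0 -0.3485 0.25"

```text
clock: 16.1
tool_pos: [628.1, -11.9, 81.5]
orientation: [-0.001, 0.696, 0.719, -0.001]
contact_force: [-0.8, -0.1, -1.5]
width: 0.41
finger_force: 30.5
```

Run:
```python
from h import *
s,im,P=look("w10");s=arm.observe()
T=R.from_quat(np.roll(s["orientation"],-1)).as_matrix();t=np.array(s["tool_pos"]);print(t,s["width"],"tool y ang",np.degrees(np.arctan2(T[1,1],T[0,1])))
q=(P-t)@T
m=(abs(q[...,2])<10)&(abs(q[...,1])<16)&(abs(q[...,0])<45);a=q[m];print(len(a),a.max(0),np.median(a[:,2]))
i=im.astype(int);m=(i[...,2]>100)&(i[...,0]<90)&(P[...,2]<12)&(P[...,2]>2)&(abs(P[...,0]-630)<45)&(abs(P[...,1]+11)<45)
a=P[m];print(m.sum(),a[:,:2].min(0),a[:,:2].max(0))
# pack in tray
m=(P[...,2]>18)&(P[...,2]<30)&(abs(P[...,0]-533)<35)&(abs(P[...,1]+14)<70);print(m.sum(),np.median(P[m][:,2]),cv2.minAreaRect(P[m][:,:2].astype(np.float32)))
```

```text
[628.49482726 -10.78753895  82.72840219] 0.4131082523830098 tool y ang 1.950022921687132
7873 [25.28470448 15.99512638  9.98958302] -0.9821047942566978
2900 [602.86549863 -28.35645531] [656.14180536  22.50283634]
10169 23.163766473131034 ((531.775390625, -15.79446792602539), (47.09634780883789, 100.66989135742188), 1.9152721166610718)
```

View pics/w10.png

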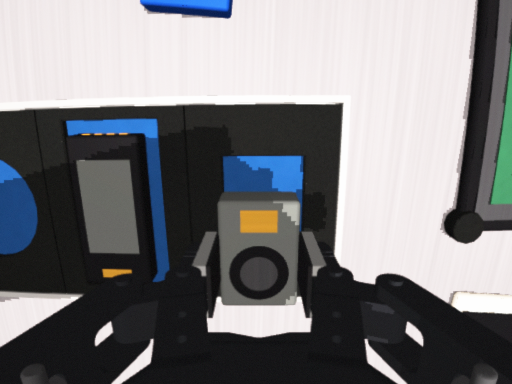

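The battery lies flat in its cut-out (left, (110,200)). The speaker is held over its own cut-out, blue at (262,172), so I'll lower it.

In the tool's units: -0.06 m / 0.75 = -0.08, 0.001 m / 0.75 = 0.0013.

Call:
arm_command --pt "0.0013 0 -0.04 0 0 0 0.25" --pt "0.0013 0 -0.0667 0 0 0 0.25" --pt "0.0013 0 -0.0747 0 0 0 0.25" --pt "0.0013 0 -0.0773 0 0 0 0.25" --pt "0.0013 0 -0.08 0 0 0 0.25" --pt "0.0013 0 -0.08 0 0 0 0.25" --pt "0.0013 0 -0.08 0 0 0 0.25"

```text
clock: 16.85
tool_pos: [630.7, -10.9, 24.0]
orientation: [0.001, 0.695, 0.719, 0.0]
contact_force: [0.8, 0.4, -0.5]
width: 0.412
finger_force: 30.5
```

In the tool's units: -0.0015 m / 0.75 = -0.002, -0.001 m / 0.75 = -0.0013.

Call:
arm_command --pt "0 0 -0.0013 0 0 0 0.25" --pt "0 0 -0.002 0 0 0 0.25" --pt "0 0 -0.002 0 0 0 0.25" --pt "0 0 -0.002 0 0 0 0.25"

```text
clock: 17.25
tool_pos: [630.7, -11.0, 23.0]
orientation: [0.001, 0.695, 0.719, 0.0]
contact_force: [-4.2, -0.2, 10.0]
width: 0.414
finger_force: 31.7
```

In the tool's units: -0.211 m / 0.75 = -0.2813, -0.2 m / 0.75 = -0.2667.

Call:
arm_command --pt "0 0 0 0 0 0 0.55" --pt "0 0 0 0 0 0 0.65" --pt "0 0 0.0133 0 0 0 0.65" --pt "0 0 0.0667 0 0 0 0.65" --pt "-0.0133 -0.0267 0.12 0 0 0 0.75" --pt "-0.04 -0.0867 0.1333 0 0 0 0.85" --pt "-0.0667 -0.1467 0.1333 0 0 0 0.95" --pt "-0.0933 -0.2067 0.1333 0 0 0 0.95" --pt "-0.12 -0.2667 0.1333 0 0 0 0.95" --pt "-0.1247 -0.2813 0.1333 0 0 0 0.95" --pt "-0.1247 -0.2813 0.0933 0 0 0 0.95" --pt "-0.1247 -0.2813 0.0933 0 0 0 0.95"

```text
clock: 18.45
tool_pos: [534.8, -221.7, 89.1]
orientation: [-0.002, 0.695, 0.719, -0.001]
contact_force: [-0.5, 1.0, -0.6]
width: 0.952
finger_force: 0.0
```

Run:
```python
from h import *
s,im,P=look("w11");s=arm.observe();print(s["tool_pos"],s["contact_force"])
for n in("scene","side"):
    _,im,P=look(n+"11",n)
    for nm,x,y,z0,z1,r in(("tub",537,-221,36,55,38),("spk",630,-11,21,35,33)):
        m=(P[...,2]>z0)&(P[...,2]<z1)&(np.hypot(P[...,0]-x,P[...,1]-y)<r);p=P[m]
        if len(p)>20: print(n,nm,len(p),np.median(p[:,2]),cv2.minAreaRect(p[:,:2].astype(np.float32)))
```

```text
[ 535.82925542 -221.14526254   90.75227256] [0.46221053 0.47296895 0.11382862]
scene tub 364 42.57303356733689 ((538.3388671875, -222.19845581054688), (57.325538635253906, 57.2421760559082), 27.770164489746094)
scene spk 198 26.998963524603028 ((631.498779296875, -12.337833404541016), (35.767051696777344, 55.37797164916992), 1.9414129257202148)
side tub 286 42.24198713573571 ((537.5123291015625, -219.6181640625), (56.464717864990234, 57.19877624511719), 34.974849700927734)
side spk 237 26.334287713383446 ((630.5628662109375, -9.539192199707031), (38.09584045410156, 53.48923873901367), 0.1110917329788208)
```

View pics/w11.png

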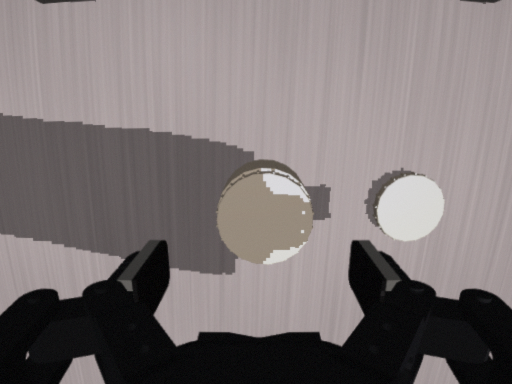

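The closed tub is centred between the open fingers at (265,215), and lid_a, at (409,207), is clear of the right finger. The speaker's top reads 26–27 mm, as it should when seated.

In the tool's units: -0.0735 m / 0.75 = -0.098, 0.0015 m / 0.75 = 0.002.

Call:
arm_command --pt "0.002 0 -0.04 0 0 0 0.95" --pt "0.002 0 -0.08 0 0 0 0.95" --pt "0.002 0 -0.098 0 0 0 0.95" --pt "0.002 0 -0.098 0 0 0 0.95" --pt "0.002 0 -0.098 0 0 0 0.75" --pt "0.002 0 -0.098 0 0 0 0.55" --pt "0.002 0 -0.098 0 0 0 0.55" --pt "0.002 0 -0.098 0 0 0 0.55" --pt "0.002 0 -0.098 0 0 0 0.55" --pt "0.002 0 -0.098 0 0 0 0.55" --force 40

```text
clock: 19.6
tool_pos: [539.6, -222.2, 20.3]
orientation: [0.001, 0.695, 0.719, 0.001]
contact_force: [-1.0, 2.1, 6.0]
width: 0.683
finger_force: 42.9
```

In the tool's units: 0.203 m / 0.75 = 0.2707, -0.1017 m / 0.75 = -0.1356.

Call:
arm_command --pt "0 0 0.0133 0 0 0 0.55" --pt "0 0 0.04 0 0 0 0.55" --pt "0 0 0.0667 0 0 0 0.55" --pt "-0.0133 0.0267 0.08 0 0 0 0.55" --pt "-0.0293 0.0587 0.08 0 0 0 0.55" --pt "-0.048 0.096 0.08 0 0 0 0.55" --pt "-0.0667 0.1333 0.08 0 0 0 0.55" --pt "-0.0853 0.1707 0.08 0 0 0 0.55" --pt "-0.104 0.208 0.08 0 0 0 0.55" --pt "-0.12 0.24 0.08 0 0 0 0.55" --pt "-0.1333 0.2667 0.08 0 0 0 0.55" --pt "-0.1356 0.2707 0.08 0 0 0 0.55"

```text
clock: 20.8
tool_pos: [436.0, -16.8, 79.2]
orientation: [0.001, 0.694, 0.72, 0.0]
contact_force: [0.1, -0.3, -1.2]
width: 0.685
finger_force: 43.2
```

Call:
arm_command --pt "0 0 0 0 0 0 0.55" --pt "0 0 0 0 0 0 0.55"

```text
clock: 21.0
tool_pos: [437.2, -19.8, 78.6]
orientation: [0.001, 0.695, 0.719, 0.0]
contact_force: [-0.3, 0.5, -1.6]
width: 0.682
finger_force: 43.2
```

Run:
```python
from h import *
s,im,P=look("w12");s=arm.observe();t=np.array(s["tool_pos"])
T=R.from_quat(np.roll(s["orientation"],-1)).as_matrix();print(t,s["width"],s["contact_force"]);q=(P-t)@T
m=(q[...,2]>-32)&(q[...,2]<-12)&(np.hypot(q[...,0],q[...,1])<29)&(im.min(2)>70)
a=q[m];A=np.c_[a[:,:2],np.ones(len(a))];print(np.linalg.lstsq(A,a[:,2],rcond=None)[0],len(a),a.min(0),a.max(0))
i=im.astype(int);m=(i[...,2]>100)&(i[...,0]<90)&(P[...,2]<12)&(P[...,2]>2)&(P[...,0]<480)
a=P[m];print(m.sum(),a[:,:2].min(0),a[:,:2].max(0))
```

```text
[437.08701019 -19.93179598  78.4394055 ] 0.6803865289643886 [ 0.57792768  0.3848178  -1.69623661]
[ 9.46482326e-03  9.45196849e-03 -2.08852971e+01] 15047 [-28.80766094 -28.99666803 -22.90833926] [ 28.98442462  28.65831561 -12.04835854]
3352 [398.61359906 -25.5347539 ] [473.65981552  18.58668587]
```

View pics/w12.png

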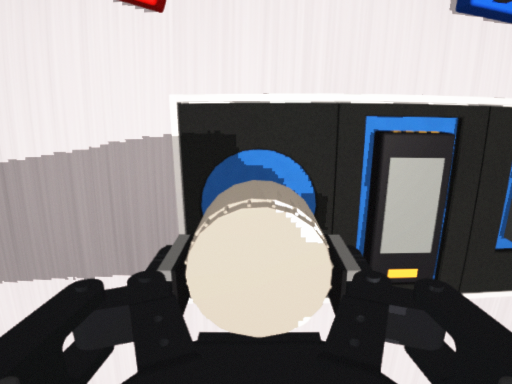

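The tub hangs upright with its lid level at (258,265), centred over the round cut-out at (258,185). I'll lower it.

In the tool's units: -0.05 m / 0.75 = -0.0667, -0.0015 m / 0.75 = -0.002.

Call:
arm_command --pt "-0.002 0.0007 -0.02 0 0 0 0.55" --pt "-0.002 0.0007 -0.04 0 0 0 0.55" --pt "-0.002 0.0007 -0.056 0 0 0 0.55" --pt "-0.002 0.0007 -0.0627 0 0 0 0.55" --pt "-0.002 0.0007 -0.0653 0 0 0 0.55" --pt "-0.002 0.0007 -0.0667 0 0 0 0.55" --pt "-0.002 0.0007 -0.0667 0 0 0 0.55" --pt "-0.002 0.0007 -0.0667 0 0 0 0.55"

```text
clock: 21.85
tool_pos: [435.4, -18.5, 28.5]
orientation: [0.0, 0.695, 0.719, 0.0]
contact_force: [-0.2, 0.1, -1.4]
width: 0.68
finger_force: 43.2
```

In the tool's units: -0.0015 m / 0.75 = -0.002, -0.0008 m / 0.75 = -0.0011.

Call:
arm_command --pt "0 0 -0.0011 0 0 0 0.55" --pt "0 0 -0.002 0 0 0 0.55" --pt "0 0 -0.002 0 0 0 0.55" --pt "0 0 -0.002 0 0 0 0.55"

```text
clock: 22.25
tool_pos: [435.5, -18.5, 28.1]
orientation: [0.001, 0.695, 0.719, -0.0]
contact_force: [-9.5, 0.1, 25.6]
width: 0.682
finger_force: 45.7
```

Call:
arm_command --pt "0 0 0.0013 0 0 0 0.55" --pt "0 0 0.0013 0 0 0 0.75" --pt "0 0 0.0013 0 0 0 0.8" --pt "0 0 0.0013 0 0 0 0.82" --pt "0 0 0.0267 0 0 0 0.82" --pt "0 0 0.08 0 0 0 0.82" --pt "0 0 0.1333 0 0 0 0.82" --pt "0 -0.0667 0.1733 0 0 0 0.82" --pt "0 -0.1333 0.2 0 0 0 0.82" --pt "0 -0.2 0.2 0 0 0 0.82" --pt "0 -0.2667 0.2 0 0 0 0.82" --pt "0 -0.2667 0.2 0 0 0 0.82"

```text
clock: 23.45
tool_pos: [433.7, -224.3, 176.4]
orientation: [0.0, 0.698, 0.717, -0.001]
contact_force: [-0.9, -0.0, -0.1]
width: 0.818
finger_force: 0.0
```

Run:
```python
from h import *
for n in("scene","side"):
    _,im,P=look(n+"13",n)
    for nm,x,y,z0,z1,r in(("lid",436,-18,45,65,38),("pack",533,-15,20,30,60),("spk",630,-11,21,35,33)):
        m=(P[...,2]>z0)&(P[...,2]<z1)&(np.hypot(P[...,0]-x,P[...,1]-y)<r)&((nm!="pack")|(abs(P[...,0]-x)<32));p=P[m]
        if len(p)>20:
            A=np.c_[p[:,:2]-p[:,:2].mean(0),np.ones(len(p))]
            print(n,nm,len(p),np.linalg.lstsq(A,p[:,2],rcond=None)[0].round(3),cv2.minAreaRect(p[:,:2].astype(np.float32)))
print(arm.observe()["clock"])
```

```text
scene lid 247 [-2.3000e-02  5.0000e-03  5.0765e+01] ((434.7937927246094, -18.630088806152344), (56.57755661010742, 59.791221618652344), 70.77892303466797)
scene pack 423 [-1.3000e-02  3.0000e-03  2.4998e+01] ((533.600341796875, -16.167404174804688), (46.827999114990234, 103.52659606933594), 1.5404689311981201)
scene spk 193 [-2.5000e-02  1.0000e-02  2.6941e+01] ((630.6731567382812, -10.224510192871094), (36.67522430419922, 54.143802642822266), 0.7180128693580627)
side lid 387 [-4.0000e-03 -1.3000e-02  5.0391e+01] ((434.6417236328125, -16.252399444580078), (56.93674087524414, 58.042335510253906), 80.62094116210938)
side pack 587 [-0.0000e+00 -1.0000e-03  2.4547e+01] ((531.5308227539062, -14.095283508300781), (47.960941314697266, 102.8255615234375), 2.681030750274658)
side spk 238 [ 1.4000e-02 -8.0000e-03  2.6399e+01] ((630.0756225585938, -9.994266510009766), (37.99591064453125, 54.79620361328125), 0.9570621252059937)
23.55
```

View pics/side13.png

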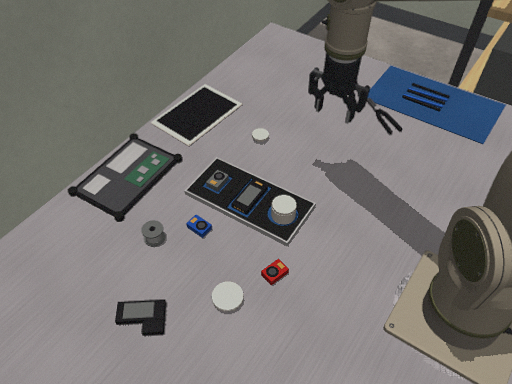

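The side picture shows the closed tub (284,210), battery (248,197) and speaker (216,181) in their cut-outs, with all tops level and at the right heights. The L battery (142,315) and the other two lids are untouched.

```bash
python3 -c "
from station import arm
print(arm.close_job())"
```

```text
the job is handed in; nothing more can be done
None
```

The job is handed in at about 24 s: the tub was closed with lid_b pressed home and put in the round cut-out, the battery and speaker lie flat in theirs, and the L-shaped battery and other two lids were left where they lay.

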